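# Long burnisher into its half-covered keeper

## Robot

A 6-joint arm with a two-finger parallel gripper is mounted at the origin on the work surface. World frame = base frame: x ahead of the robot, y to its left, z up, the work surface at z = 0. Lengths are in mm, angles in rad, forces in N, time in s.
With the tool pointing down it reaches from about 300 to 950 mm from the base axis. Payload 3.1 kg.
Tool frame: the origin (TCP) lies at the very end of the fingers, on their centre line; the grasp point (between the pads) lies 19 mm behind it; z points along the fingers, y is the line along which they close (so a half turn about z gives the same grasp; the last joint's range is limited). The gripper opens to 85 mm and grips with 20 to 120 N. Pads are 22 mm wide; open, the fingers measure 114 mm over their backs; the gripper's body (76 mm by 85 mm) begins 54 mm behind the grasp point. The pads swing forward as they close: fully open they stand 13 mm farther back than shut.
Start: joints at [1.135, 0.308, 1.634, -0, 1.2, -0.07], TCP at [223.586, 583.645, 231.272] pointing down, gripper open.
Joint ranges: [-3.06, 3.06], [-0.79, 1.96], [0.05, 2.63], [-1.19, 4.34], [0.05, 2.64], [-2.94, 2.94]. Speed limits (rad/s): [2.79, 2.79, 3.14, 3.14, 3.14, 3.14].

## Interface

Orientations are given as a unit quaternion [w, x, y, z].
In Python, from workcell import manip, cams gives the robot as it stands.
- The arm moves only by the tool servo_tool, never from a script. Its argument "steps" is text: rows parted by semicolons, each of 7 numbers parted by spaces: the shift along the world's x, y, z in cm, then the turn, a rotation vector about the world's x, y, z in degrees, then the finger opening in cm, from 0 to 8.54. A call has 1 to 10 rows; each row shifts and turns the commanded pose from where the row before left it; what a row does not reach is not made up. A row lasts 1/8 s, in which the tool goes at most 62.5 mm and 10.7 degrees, less where a joint would pass 70% of its speed; a pose out of reach is approached as far as the arm can. A call with a gripper value outside its range is refused whole. The fingers move at their own pace and stop on an object; "grip_force" is the grip in N (left out, the last holds). Time passes only in rows, so rows that do not move let the fingers close. It gives the time, the measured TCP pose, the force, the opening and the grip force at its end, in the units of the state.
- manip.get_obs(): the state, without advancing time (a new reading comes with each control period).
- cams.get_image(name): name is "side" or "top" or "wrist"; returns a dict with "color" (384x512x3 uint8, red, green, blue), "fx", "fy", "cx", "cy" (pixels), "R" (3x3) and "t" (3): a world point X has camera coordinates R X + t. Camera axes: x right, y down, z forward; pixel columns grow to the right and rows downward; lengths in mm; the calibration is good to about 2 mm. A picture is of the moment at which its call begins. There is no depth.
- manip.finish_job(): hands the job in; it is judged then, once.
The state is a dict: "clock": time; "joint_pos": joint angles; "joint_velocities": joint speeds; "joint_torque": joint torques, N m; "ee_pos": TCP position; "eef_rot": TCP orientation; "contact_force": force on the tool from outside, world axes, zero at the start; "torque": the same for the moment, N m; "grip_width": opening from 0.0 (shut) to 1.0 (fully open); "finger_force": force on a finger pad.
Only numpy, scipy, OpenCV 4.12 (cv2) and the standard library are available. Lean on these libraries where they do the work, as an engineer would, in place of code of your own. Each camera call takes 0.05 s, during which the arm holds its last target. There are 200 camera calls.

## Task

Put the long-soled burnisher away in the half-covered steel keeper on the bench: tip it toe-down so that its sole, which is longer than the opening, passes in under the cover, then right it inside so that it stands flat on the keeper's floor with its toe under the cover and its handle upright through the opening. Keep hold of it until it stands flat, then let go; leave the short-soled burnisher standing where it is.

Things in the scene. Friction and masses are not known exactly. Their poses are not given: they have to be found in the camera images.
- long_mid (a point): Long burnisher: walnut sole, steel-faced below, 120 x 44 x 14 mm thick; on it a 24 mm square upright walnut handle, top 120 mm above the underside; 0.15 to 0.27 kg. Point on the handle's axis, 60 mm above the underside. z up the handle, -x to the toe, y across. Sole reaches 75 mm to the toe (-x), 45 mm to the heel (+x) from that axis. Starts standing on the bench, toe roughly to the robot's right (world -y).
- long_toe (a point): The middle of the long burnisher's toe end, half-way up the sole (7 mm above the underside), 75 mm along -x from the handle's axis. Same axes as long_mid.
- keeper: Keeper: steel box fixed on the bench, outside 173 x 92 x 67 mm (x, y, z), walls and floor 4 mm, inside 165 x 84 mm, 60 mm from floor to cover. Origin: centre of its underside, z up. A fixed 3 mm cover, top level with the rims, closes the -x side (to the robot's right) from x = -82.5 to -12.5 mm; from there to x = +82.5 mm it is open, a hole 95 x 84 mm. The toe belongs under the cover.
- short_mid (a point): Short burnisher, which stays where it is: same build, materials and handle, but its sole is only 68 x 44 mm (43 mm to the toe, 25 mm to the heel). Point on its handle's axis, 60 mm above its underside; axes as for the long one.
There are look-alikes about, which are no part of the job. Leave any orange or yellow look-alike of the part that bears long_mid alone.

How it is judged (in metres and radians):
On the way:
1. the long burnisher stands flat inside the keeper, toe under the cover, while still held (angle between long_mid's own z axis and vertical below 0.17 rad and z of long_mid in the frame of keeper below 0.072 m and x of long_toe in the frame of keeper between -0.09 and -0.03 m and y of long_toe in the frame of keeper between -0.042 and 0.042 m and y of long_mid in the frame of keeper between -0.042 and 0.042 m and contact force between the fingers and long above 0.5 N), for 0.1 s.
At the end, for the whole second after the job is handed in: The long burnisher stands at rest and released on the keeper's floor, upright within 10 degrees and less than 8 mm off the floor, its toe inside the keeper and at least 17 mm in under the cover, its handle up through the opening; the short burnisher still stands (angle between each of long_mid, short_mid's own z axis and vertical below 0.17 rad and z of long_mid in the frame of keeper below 0.072 m and x of long_toe in the frame of keeper between -0.09 and -0.03 m and y of long_toe in the frame of keeper between -0.042 and 0.042 m and y of long_mid in the frame of keeper between -0.042 and 0.042 m and linear speed of long below 0.02 m/s); the robot touches nothing.
It fails at once if the short burnisher is shifted more than 20 mm or tipped (distance of short_mid from where it was at the start of the episode above 0.02 m or angle between short_mid's own z axis and vertical above 0.3 rad).
It also fails if it takes over 40 s, if anything falls off the work surface, if the arm or the gripper's body presses on something with over 40 N, if the wrist force passes 120 N, or if a joint passes its speed limit or range.

## Working session

There is one attempt and no reset: what is moved stays moved. The work goes in short steps, Python scripts to look and compute and a tool call to move; the robot and the scene stay as the last step left them, time stands still between calls to the robot, and variables do not carry over. Pictures are saved under pics/ and viewed, at most 10 in all, crops included, and the job is handed in when it is done.

Besides the shell and the picture viewer there is one more tool, called as a command line: name --argument value ..., lists and objects as JSON in quotes. servo_tool: Moves the arm, as the interface text tells. Its arguments: {"type":"object","properties":{"steps":{"type":"string"},"grip_force":{"type":"number"}},"required":["steps"]}

```bash
mkdir -p pics; cat > h.py <<'E'
import numpy as np, cv2
from workcell import manip, cams
def ray(c,u,v):
    d=c['R'].T@np.array([(u-c['cx'])/c['fx'],(v-c['cy'])/c['fy'],1.]); return -c['R'].T@c['t'],d
def onz(c,u,v,z):
    o,d=ray(c,u,v); return o+d*(z-o[2])/d[2]
def two(c1,p1,c2,p2):
    o1,d1=ray(c1,*p1);o2,d2=ray(c2,*p2)
    A=np.stack([d1,-d2],1);s=np.linalg.lstsq(A,o2-o1,rcond=None)[0]
    a=o1+s[0]*d1;b=o2+s[1]*d2; return (a+b)/2,np.linalg.norm(a-b)
def proj(c,X):
    p=c['R']@np.asarray(X,float)+c['t']; return np.array([p[0]/p[2]*c['fx']+c['cx'],p[1]/p[2]*c['fy']+c['cy']])
def save(im,n): cv2.imwrite(n,cv2.cvtColor(im,cv2.COLOR_RGB2BGR))
E
python3 - <<'E'
from h import *
import pickle
d={n:cams.get_image(n) for n in('side','top','wrist')}
pickle.dump(d,open('c0.pkl','wb'))
for n in('side','top'):
    c=d[n];print(n,(-c['R'].T@c['t']).round(),c['R'][2].round(2),c['fx']); save(cv2.resize(c['color'],(768,576),interpolation=cv2.INTER_CUBIC),f'pics/{n}0.png')
print(manip.get_obs())
E
```

```text
side [ 331. -909.  654.] [ 0.18  0.83 -0.52] 425.94994685110464
top [428.  53. 833.] [ 0.18 -0.01 -0.98] 361.36562823819565
{'clock': 0.15, 'joint_pos': array([ 1.13530413e+00,  3.08814370e-01,  1.63491233e+00,  9.74766062e-06,
        1.19970153e+00, -6.96796352e-02]), 'joint_velocities': array([-0.00169949, -0.00263328, -0.00209593,  0.0005518 ,  0.00132523,
        0.00022962]), 'joint_torque': array([-3.92818274e-04, -4.15798652e+01, -2.77147275e+01, -2.55794921e-04,
        6.00052503e-03,  7.31201766e-08]), 'ee_pos': array([223.3008818 , 583.04495063, 230.29639766]), 'eef_rot': array([-2.33759226e-04,  1.81889803e-01,  9.83318492e-01, -8.87530133e-04]), 'contact_force': array([ 0.08384199,  0.27647349, -0.45358157]), 'torque': array([-0.02675608, -0.02196317,  0.00150417]), 'finger_force': 0.0, 'grip_width': 0.9992578790448251}
```

View pics/side0.png

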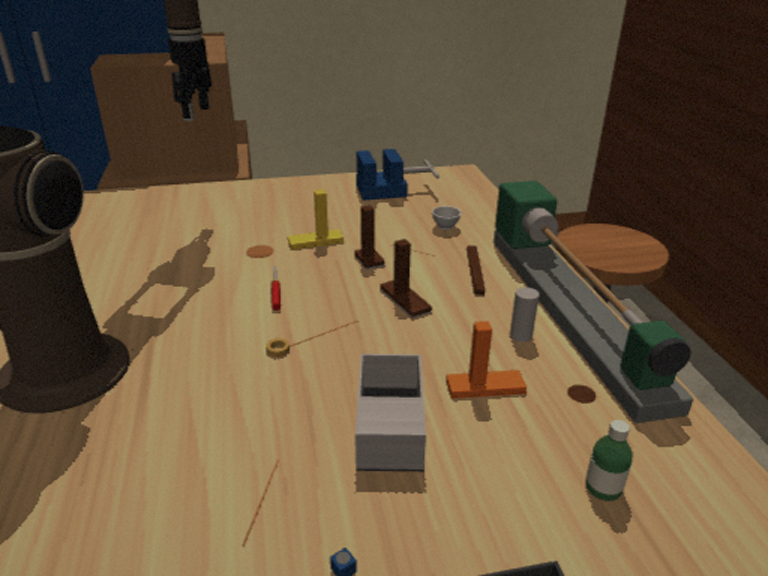

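View pics/top0.png

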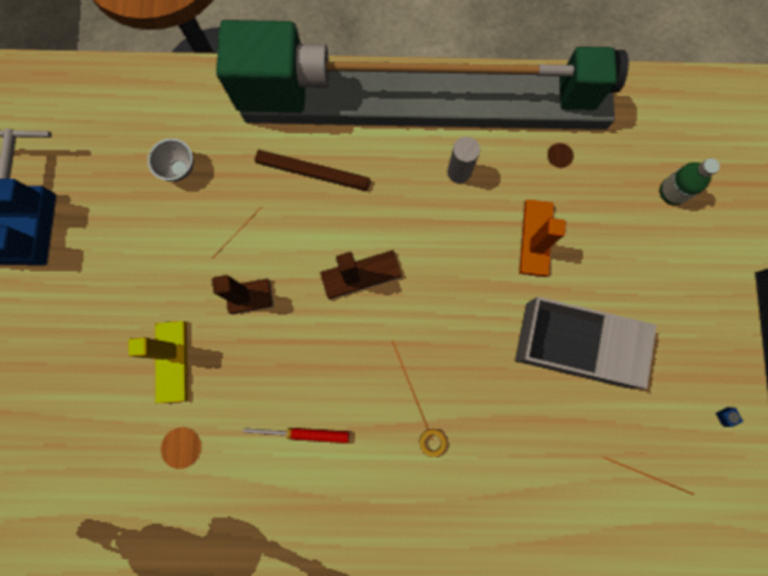

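The top view (768x576) shows these candidates:
- Walnut, long sole, at (362,273). This is my choice: its toe points right, which is world -y.
- Walnut, short sole, at (243,292). This one stays.
- Orange look-alike at (540,237).
- Yellow look-alike at (170,360).
- Walnut stick at (313,170).

The keeper is at (588,343), with its cover on the right.

```bash
python3 - <<'E'
from h import *
import pickle
d=pickle.load(open('c0.pkl','rb'))
c=d['top']; im=c['color']
a=cv2.resize(im[155:215,205:280],(750,600),interpolation=cv2.INTER_CUBIC)[:300+80]
b=cv2.resize(im[190:268,335:445],(750,532),interpolation=cv2.INTER_CUBIC)
save(a,'pics/a.png');save(b,'pics/b.png')
hsv=cv2.cvtColor(im,cv2.COLOR_RGB2HSV)
m=(im[...,0]<95)&(im[...,1]<60)&(im[...,0]>im[...,2].astype(int)+8)
m=m.astype(np.uint8)
n,l,s,ce=cv2.connectedComponentsWithStats(m)
for i in range(1,n):
    if s[i,4]>150 and s[i,1]>90 and s[i,1]<230:
        cs=cv2.findContours((l==i).astype(np.uint8),0,2)[0][0]; r=cv2.minAreaRect(cs)
        print(s[i],r); print([onz(c,u,v,14)[:2].round() for u,v in cv2.boxPoints(r)])
E
```

```text
[366  96  16  16 200] ((373.5, 103.5), (15.0, 15.0), 90.0)
[array([ 812., -199.]), array([ 813., -235.]), array([ 774., -233.]), array([ 773., -197.])]
[170 100  77  27 678] ((208.28756713867188, 113.37589263916016), (78.33783721923828, 8.696694374084473), 14.349332809448242)
[array([773., 276.]), array([795., 272.]), array([748.,  88.]), array([727.,  93.])]
[354 149  20  20 209] ((361.7500305175781, 160.25001525878906), (12.727922439575195, 20.50609588623047), 45.0)
[array([ 644., -155.]), array([ 680., -190.]), array([ 658., -211.]), array([ 623., -175.])]
[ 214  167   54   32 1035] ((239.68946838378906, 179.55104064941406), (25.83019256591797, 51.41082000732422), 73.0724868774414)
[array([611., 168.]), array([648.,  55.]), array([590.,  36.]), array([553., 149.])]
[142 184  40  25 719] ((161.5, 196.0), (24.0, 39.0), 90.0)
[array([586., 327.]), array([587., 237.]), array([532., 234.]), array([530., 323.])]
[ 97 226  21  13 210] ((106.85134887695312, 232.89190673828125), (19.72787857055664, 11.343530654907227), 9.462322235107422)
[array([464., 420.]), array([489., 418.]), array([482., 374.]), array([457., 376.])]
```

View pics/a.png

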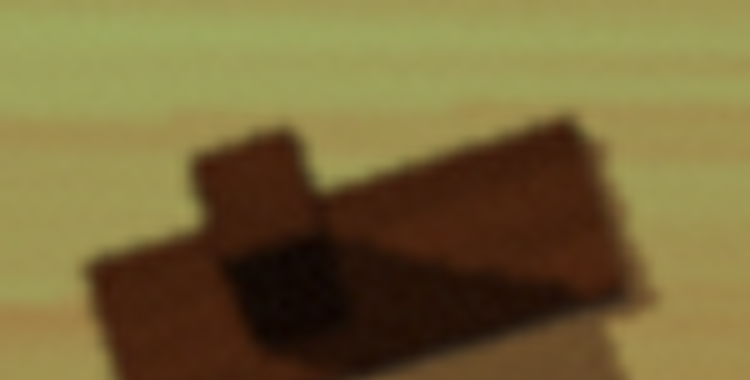

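View pics/b.png

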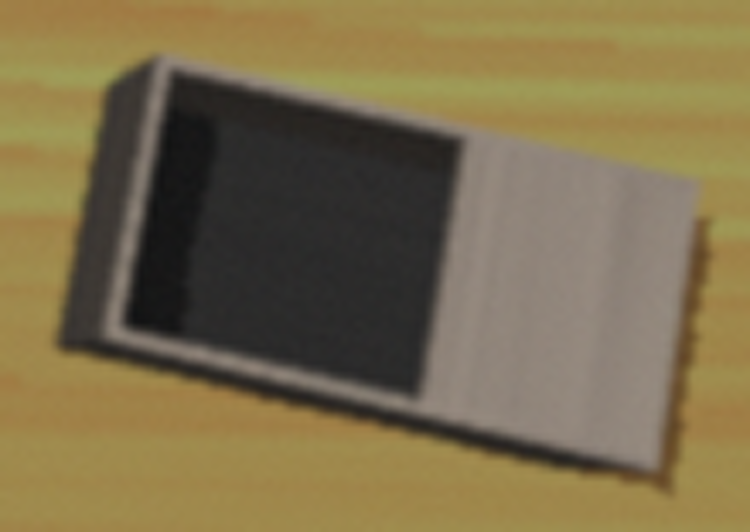

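Crop a: the long sole has corners (90,265), (572,120) and (625,290), with the handle's top face at about (258,196). Crop b: the keeper's rim has corners (160,55), (700,180), (658,470) and (104,333), with the cover edge running (462,140)-(418,398).

```bash
python3 - <<'E'
from h import *
import pickle
d=pickle.load(open('c0.pkl','rb'))
c=d['top'];s=d['side']
A=lambda u,v,z:onz(c,205+u/10-.45,155+v/10-.45,z)
B=lambda u,v,z:onz(c,335+u/6.818-.43,190+v/6.818-.43,z)
p=[A(90,265,14),A(572,120,14),A(625,290,14)]
print('sole',[q[:2].round(1) for q in p],np.linalg.norm(p[1]-p[0]),np.linalg.norm(p[2]-p[1]))
h=A(258,196,120);print('handle',h.round(1), 'corners',[A(u,v,120)[:2].round(1) for u,v in((193,158),(292,128),(320,235),(225,262))])
v=p[1]-p[0];print('toe ang',np.degrees(np.arctan2(v[1],v[0])))
k=[B(160,55,67),B(700,180,67),B(658,470,67),B(104,333,67)]
print('kp',[q[:2].round(1) for q in k],[np.linalg.norm(k[i]-k[i-1]).round(1) for i in range(4)])
C=sum(k)/4;print('C',C)
v=k[1]-k[0]+k[2]-k[3];print('toe ang',np.degrees(np.arctan2(v[1],v[0])))
e=[B(462,140,67),B(418,398,67)];print('edge',e)
# check in side view
print('side px of handle top, keeper corners (x1.5)',proj(s,h)*1.5,[(proj(s,q)*1.5).round() for q in k])
E
```

```text
sole [array([595.6, 162.5]), array([631.9,  51.6]), array([591.7,  38.8])] 116.63505812606263 42.20317377067414
handle [588.7 115.  120. ] corners [array([596.4, 128.3]), array([602.9, 108.5]), array([580.9, 102.2]), array([575. , 121.2])]
toe ang -71.87768357761566
kp [array([ 553.3, -156.4]), array([ 516.3, -324.6]), array([ 426.8, -305.1]), array([ 466. , -136.1])] [np.float64(89.6), np.float64(172.2), np.float64(91.6), np.float64(173.4)]
C [ 490.62641534 -230.54753127   67.        ]
toe ang -102.73841660202498
edge [array([ 527.77192618, -250.49783396,   67.        ]), array([ 447.59545447, -232.41432784,   67.        ])]
side px of handle top, keeper corners (x1.5) [402.02506669 242.07132729] [array([420., 354.]), array([426., 435.]), array([355., 434.]), array([361., 353.])]
```

servo_tool --steps "3.65 -4.69 0 0 0 -5.1 8.5;3.65 -4.69 0 0 0 -5.1 8.5;3.65 -4.69 0 0 0 -5.1 8.5;3.65 -4.69 0 0 0 -5.1 8.5;3.65 -4.69 0 0 0 -5.1 8.5;3.65 -4.69 0 0 0 -5.1 8.5;3.65 -4.69 0 0 0 -5.1 8.5;3.65 -4.69 0 0 0 -5.1 8.5;3.65 -4.69 0 0 0 -5.1 8.5;3.65 -4.69 0 0 0 -5.1 8.5"

```text
clock: 1.4
ee_pos: [589.4, 113.0, 231.0]
eef_rot: [-0.0, 0.589, 0.808, 0.0]
contact_force: [-0.3, 0.4, -0.4]
grip_width: 0.996
finger_force: 0.0
```

servo_tool --steps "0 0 0 0 0 0 8.5;0 0 0 0 0 0 8.5" --grip_force 70

```text
clock: 1.65
ee_pos: [587.9, 114.7, 230.6]
eef_rot: [-0.001, 0.588, 0.809, -0.0]
contact_force: [-0.4, 0.0, 0.6]
grip_width: 0.997
finger_force: 0.0
```

servo_tool --steps "0 0 -4 0 0 0 8.5;0 0 -4 0 0 0 8.5;0 0 -3.5 0 0 0 8.5;0 0 -2.5 0 0 0 8.5;0 0 -1.4 0 0 0 8.5;0 0 0 0 0 0 2;0 0 0 0 0 0 1;0 0 0 0 0 0 1;0 0 0 0 0 0 1;0 0 0 0 0 0 1" --grip_force 70

```text
clock: 2.9
ee_pos: [589.9, 114.8, 78.8]
eef_rot: [0.001, 0.588, 0.809, 0.001]
contact_force: [0.4, 0.8, 6.0]
grip_width: 0.275
finger_force: 70.0
```

servo_tool --steps "0 0 1 0 0 0 1;0 0 3 0 0 0 1;0 0 4 0 0 0 1;0 0 4 0 0 0 1;0 0 2 0 0 -4 1;0 0 0 0 0 -9 1;0 0 0 0 0 -9 1;0 0 0 0 0 -8.7 1;0 0 0 0 0 0 1"

```text
clock: 4.03
ee_pos: [587.7, 114.4, 216.5]
eef_rot: [-0.001, 0.78, 0.625, -0.001]
contact_force: [0.3, -0.7, -1.6]
grip_width: 0.271
finger_force: 69.2
```

```bash
python3 - <<'E'
import numpy as np
def gaps(tx,tz,th):
    # toe-bottom (tx,tz) keeper frame, tilt th deg toe down
    t=np.radians(th);ex=np.array([np.cos(t),np.sin(t)]);ez=np.array([-np.sin(t),np.cos(t)])
    o=np.array([tx,tz])
    P=lambda a,b:o+a*ex+b*ez
    u=np.linspace(0,1,81)
    loc=lambda w:((w-o)@ex,(w-o)@ez)
    def rect(w,a0,a1,b0,b1):
        a,b=loc(w);da=max(a0-a,0,a-a1);db=max(b0-b,0,b-b1)
        d=np.hypot(da,db); return d if d>0 else -min(a-a0,a1-a,b-b0,b1-b)
    R=[(0,120,0,14),(63,87,14,120),(64,86,78,150),(33,117,151,220)]
    W={'cover':[np.array([x,z]) for x in np.linspace(-86.5,-12.5,60) for z in(64,67)],
       'wallH':[np.array([x,z]) for z in np.linspace(4,67,40) for x in(82.5,86.5)],
       'wallT':[np.array([-82.5,z]) for z in np.linspace(4,67,40)],
       'floor':[np.array([x,4.]) for x in np.linspace(-82,82,120)]}
    h=P(75,78)
    return {k:round(min(rect(w,*r) for w in v for r in R),1) for k,v in W.items()},'TCP',h.round(1)
for w in [(5,90,42),(3,40,42),(2,12,42),(-10,9,40),(-22,8,36),(-30,8,32),(-38,8,26),(-46,8,20),(-52,8,13),(-54,8,6),(-55,7,0),(-55,5,0)]: print(w,*gaps(*w))
E
```

```text
(5, 90, 42) {'cover': np.float64(28.9), 'wallH': np.float64(68.9), 'wallT': np.float64(85.0), 'floor': np.float64(86.0)} TCP [  8.5 198.2]
(3, 40, 42) {'cover': np.float64(14.2), 'wallH': np.float64(33.1), 'wallT': np.float64(76.1), 'floor': np.float64(36.0)} TCP [  6.5 148.2]
(2, 12, 42) {'cover': np.float64(34.3), 'wallH': np.float64(13.0), 'wallT': np.float64(75.1), 'floor': np.float64(8.0)} TCP [  5.5 120.2]
(-10, 9, 40) {'cover': np.float64(27.6), 'wallH': np.float64(15.0), 'wallT': np.float64(63.5), 'floor': np.float64(5.0)} TCP [ -2.7 117. ]
(-22, 8, 36) {'cover': np.float64(20.6), 'wallH': np.float64(13.7), 'wallT': np.float64(52.3), 'floor': np.float64(4.1)} TCP [ -7.2 115.2]
(-30, 8, 32) {'cover': np.float64(16.9), 'wallH': np.float64(11.7), 'wallT': np.float64(45.1), 'floor': np.float64(4.0)} TCP [ -7.7 113.9]
(-38, 8, 26) {'cover': np.float64(14.2), 'wallH': np.float64(12.6), 'wallT': np.float64(38.4), 'floor': np.float64(4.0)} TCP [ -4.8 111. ]
(-46, 8, 20) {'cover': np.float64(11.3), 'wallH': np.float64(15.7), 'wallT': np.float64(31.7), 'floor': np.float64(4.0)} TCP [ -2.2 106.9]
(-52, 8, 13) {'cover': np.float64(11.2), 'wallH': np.float64(17.6), 'wallT': np.float64(27.4), 'floor': np.float64(4.0)} TCP [  3.5 100.9]
(-54, 8, 6) {'cover': np.float64(15.6), 'wallH': np.float64(17.2), 'wallT': np.float64(27.0), 'floor': np.float64(4.0)} TCP [12.4 93.4]
(-55, 7, 0) {'cover': np.float64(20.5), 'wallH': np.float64(17.5), 'wallT': np.float64(27.5), 'floor': np.float64(3.0)} TCP [20. 85.]
(-55, 5, 0) {'cover': np.float64(20.5), 'wallH': np.float64(17.5), 'wallT': np.float64(27.5), 'floor': np.float64(1.0)} TCP [20. 83.]
```

servo_tool --steps "-0.95 -3.37 0.3 0 0 0 1;-0.95 -3.37 0 0 0 0 1;-0.95 -3.37 0 6.83 -1.54 0 1;-0.95 -3.37 0 6.83 -1.54 0 1;-0.95 -3.37 0 6.83 -1.54 0 1;-0.95 -3.37 0 6.83 -1.54 0 1;-0.95 -3.37 0 6.83 -1.54 0 1;-0.95 -3.37 0 6.83 -1.54 0 1;-0.95 -3.37 0 0 0 0 1;-0.95 -3.37 0 0 0 0 1"

```text
clock: 5.28
ee_pos: [492.6, -224.3, 219.2]
eef_rot: [-0.223, 0.729, 0.584, 0.28]
contact_force: [0.5, 0.5, -1.4]
grip_width: 0.272
finger_force: 69.2
```

servo_tool --steps "0 0 0 0 0 0 1;0 0 0 0 0 0 1"

```text
clock: 5.52
ee_pos: [493.4, -222.3, 220.0]
eef_rot: [-0.224, 0.729, 0.584, 0.28]
contact_force: [0.8, -0.0, -2.4]
grip_width: 0.273
finger_force: 69.3
```

```bash
python3 - <<'E'
from h import *
from scipy.spatial.transform import Rotation as Ro
import pickle
o=manip.get_obs();R=Ro.from_quat(np.roll(o['eef_rot'],-1)).as_matrix();print(R.round(3),o['ee_pos'],o['joint_pos'])
d={n:cams.get_image(n) for n in('side','top')};pickle.dump(d,open('c1.pkl','wb'))
a=d['top']['color'][130:290,300:470];b=d['side']['color'][150:320,190:360]
f=lambda x:cv2.resize(x,(400,400),interpolation=cv2.INTER_CUBIC)
save(np.hstack([f(a),f(b)]),'pics/m.png')
E
```

```text
[[ 0.162  0.976  0.147]
 [ 0.725 -0.219  0.653]
 [ 0.669  0.001 -0.743]] [ 493.39451374 -222.25568332  219.965984  ] [-0.83581716  0.39658705  1.71664904  0.57940585  1.51751679 -0.79573033]
```

View pics/m.png

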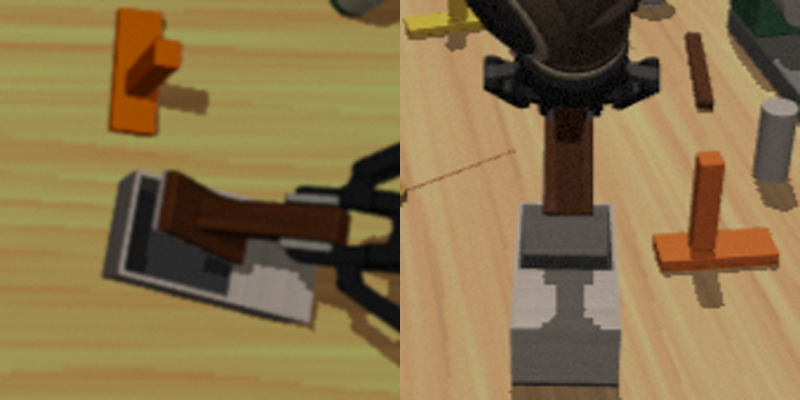

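The sole is held cleanly and tilted toe-down over the keeper. In the side half the toe edge is at row 213, columns 545-592, centred on the opening at 517-612. Next I compare this with the predicted geometry.

```bash
cat > g.py <<'E'
from h import *
from scipy.spatial.transform import Rotation as Ro
K=np.array([490.6,-230.5,0]);a=np.radians(77.3);KR=np.array([[np.cos(a),-np.sin(a),0],[np.sin(a),np.cos(a),0],[0,0,1]])
def pose(o):
    R=Ro.from_quat(np.roll(o['eef_rot'],-1)).as_matrix()
    B=np.stack([R[:,0],-R[:,1],-R[:,2]],1)  # heel, across, up
    return np.array(o['ee_pos']),B
def pt(o,x,y,z,dx=0,dz=78): p,B=pose(o); return p+B@np.array([x-dx,y,z-dz])
E
python3 - <<'E'
from g import *
import pickle
d=pickle.load(open('c1.pkl','rb'));o=manip.get_obs()
for nm,x,y,z in(('toebotR',-75,22,0),('toebotL',-75,-22,0),('toetopL',-75,22,14),('toetop',-75,-22,14),('heeltop+',45,22,14),('heeltop-',45,-22,14),('handletop',0,0,120)):
    P=pt(o,x,y,z);t=proj(d['top'],P);s=proj(d['side'],P)
    print(nm,P.round(),'kf',(KR.T@(P-K)).round(1),'topcrop',((t-[300,130])*[400/170,2.5]).round(),'sidecrop',((s-[190,150])*400/170+[400,0]).round())
E
```

```text
toebotR [ 471. -220.  112.] kf [  6.   21.1 111.9] topcrop [229. 263.] sidecrop [542. 216.]
toebotL [ 514. -230.  112.] kf [  6.1 -22.9 112. ] topcrop [238. 210.] sidecrop [592. 216.]
toetopL [ 469. -229.  122.] kf [ -3.4  21.1 122.3] topcrop [245. 265.] sidecrop [542. 213.]
toetop [ 512. -239.  122.] kf [ -3.3 -22.9 122.4] topcrop [253. 211.] sidecrop [593. 213.]
heeltop+ [ 489. -142.  203.] kf [ 85.8  21.3 202.7] topcrop [169. 230.] sidecrop [544.  81.]
heeltop- [ 532. -152.  203.] kf [ 85.9 -22.7 202.7] topcrop [179. 169.] sidecrop [593.  82.]
handletop [ 487. -249.  251.] kf [-18.6  -0.9 251.3] topcrop [346. 227.] sidecrop [570.  94.]
```

servo_tool --steps "0 0 -2.5 0 0 0 1;0 0 -3 0 0 0 1;0 -0.1 -2 0 0 0 1;0 -0.1 -1.5 0 0 0 1;0 -0.1 -0.8 0 0 0 1;0 0 0 0 0 0 1;0 0 0 0 0 0 1"

```text
clock: 6.5
ee_pos: [494.1, -225.8, 123.0]
eef_rot: [-0.223, 0.729, 0.584, 0.28]
contact_force: [1.4, -0.7, -1.7]
grip_width: 0.276
finger_force: 69.3
```

```bash
python3 - <<'E'
from g import *
o=manip.get_obs();f=lambda P:(KR.T@(P-K)).round(1)
print(f(pose(o)[0]),'toebot',f(pt(o,-75,0,0)),o['contact_force'],o['joint_pos'])
E
```

```text
[  5.3  -2.4 123. ] toebot [ 1.7 -2.6 14.9] [ 1.43269666 -0.7082069  -1.67408011] [-0.83914589  0.53310669  1.74654927  0.5898537   1.37886869 -0.89052591]
```

servo_tool --steps "-0.38 -0.73 -0.6 -1.95 0.44 0 1;-0.1 -0.44 -0.18 -3.9 0.88 0 1;0 -0.05 -0.13 -3.9 0.88 0 1;0.06 0.28 -0.29 -5.85 1.32 0 1;0.06 0.25 -0.41 -5.85 1.32 0 1;0 0 0 0 0 0 1;0 0 0 0 0 0 1"

```text
clock: 7.38
ee_pos: [490.0, -232.6, 106.5]
eef_rot: [-0.109, 0.769, 0.615, 0.136]
contact_force: [-0.3, -0.1, -1.6]
grip_width: 0.268
finger_force: 69.2
```

```bash
python3 - <<'E'
from g import *
o=manip.get_obs();f=lambda P:(KR.T@(P-K)).round(1)
print(f(pose(o)[0]),'toebot',f(pt(o,-75,0,0)),'heel',f(pt(o,45,0,0)),o['contact_force'],np.degrees(np.arccos(pose(o)[1][2,2])))
d={n:cams.get_image(n) for n in('side','top')}
a=d['top']['color'][170:290,320:470];b=d['side']['color'][190:320,200:330]
g=lambda x:cv2.resize(x,(400,400),interpolation=cv2.INTER_CUBIC)
save(np.hstack([g(a),g(b)]),'pics/m2.png')
E
```

```text
[-2.100e+00  1.000e-01  1.065e+02] toebot [-45.8  -0.    7.5] heel [66.9  0.1 48.7] [-0.31476979 -0.0735503  -1.62347673] 20.053959353067803
```

View pics/m2.png

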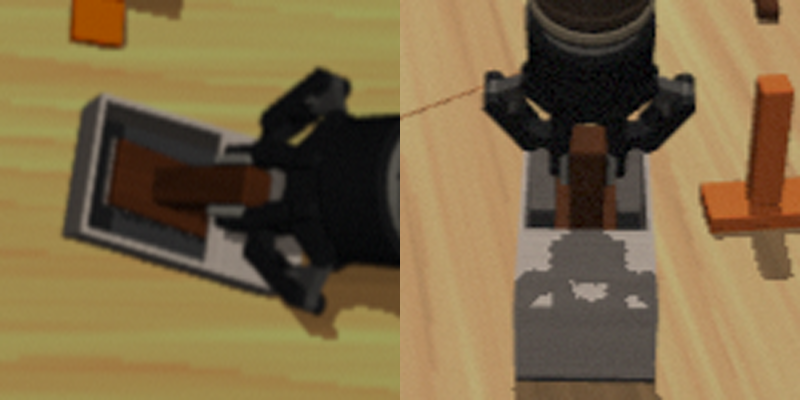

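The toe has passed under the cover and the heel at (115,170) is inside the opening. The handle is centred at (585,180) and there is no contact force, so I continue righting it.

servo_tool --steps "0.13 0.56 -0.6 -6.83 1.54 0 1;0.2 0.87 -0.75 -6.83 1.54 0 1;0.17 0.74 -0.79 -5.85 1.32 0 1;0 0 0 0 0 0 1;0 0 0 0 0 0 1;0 0 -0.2 0 0 0 1;0 0 -0.1 0 0 0 1;0 0 0 0 0 0 1"

```text
clock: 8.48
ee_pos: [495.3, -211.9, 82.8]
eef_rot: [0.0, 0.781, 0.624, 0.0]
contact_force: [-1.4, -0.9, 5.0]
grip_width: 0.271
finger_force: 70.0
```

```bash
python3 - <<'E'
from g import *
o=manip.get_obs();f=lambda P:(KR.T@(P-K)).round(1)
print(f(pose(o)[0]),'toebot',f(pt(o,-75,0,0)),'heel',f(pt(o,45,0,0)),o['contact_force'],o['torque'],np.degrees(np.arccos(pose(o)[1][2,2])))
E
```

```text
[19.2 -0.5 82.8] toebot [-55.8  -0.5   4.8] heel [64.2 -0.6  4.8] [-1.37679595 -0.85595145  4.96511689] [-0.17002242  0.37185605 -0.12007187] 0.05781109126157982
```

servo_tool --steps "0 0 0 0 0 0 1;0 0 0 0 0 0 1;0 0 0 0 0 0 5.5;0 0 0 0 0 0 5.5;0 0 0 0 0 0 5.5;0 0 0 0 0 0 5.5;0 0 1 0 0 0 5.5;0 0 3 0 0 0 5.5;0 0 4 0 0 0 5.5;0 0 4 0 0 0 5.5"

```text
clock: 9.72
ee_pos: [495.0, -210.5, 203.5]
eef_rot: [0.0, 0.781, 0.625, 0.0]
contact_force: [0.8, -0.9, 0.0]
grip_width: 0.645
finger_force: 0.0
```

servo_tool --steps "0 -1 3 0 0 0 5.5;0 -5 0 0 0 0 5.5;0 -5 0 0 0 0 5.5;0 -5 0 0 0 0 5.5;0 0 0 0 0 0 5.5;0 0 0 0 0 0 5.5"

```text
clock: 10.48
ee_pos: [494.8, -370.2, 231.9]
eef_rot: [-0.001, 0.781, 0.625, 0.0]
contact_force: [-0.2, 0.4, -0.8]
grip_width: 0.641
finger_force: 0.0
```

```bash
python3 - <<'E'
from g import *
d={n:cams.get_image(n) for n in('side','top')}
a=d['top']['color'][170:290,320:470];b=d['side']['color'][100:320,180:360]
g=lambda x:cv2.resize(x,(400,400),interpolation=cv2.INTER_CUBIC)
save(np.hstack([g(a),g(b)]),'pics/m3.png')
for z in(124,):
  P=K+KR@np.array([19.5,0,z]);print(((proj(d['top'],P)-[320,170])*[400/150,400/120]).round(),((proj(d['side'],P)-[180,100])*[400/180,400/220]).round())
E
```

```text
[199. 176.] [179. 242.]
```

View pics/m3.png

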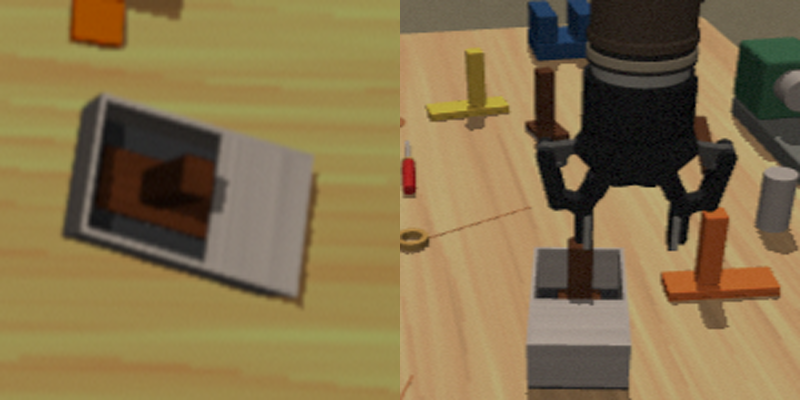

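The burnisher stands upright in the keeper, with its handle top at about (195,177) against a predicted (199,176). Its sole runs under the cover, and the short burnisher still stands at (545,105).

```bash
python3 -c "
from workcell import manip
print(manip.finish_job())"
```

```text
the job is handed in; nothing more can be done
None
```

I handed the job in with the long burnisher standing flat and released in the keeper, its toe about 43 mm under the cover, and the short burnisher still standing where it was; no verdict was returned.

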